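Show the hidden mark under a hydraulic ram to a camera with a sprung mirror

ROBOT

A 6-joint arm with a two-finger parallel gripper is mounted at the origin on the work surface. World frame = base frame: x ahead of the robot, y to its left, z up, the work surface at z = 0. Lengths are in m, angles in rad, forces in N, time in s.
With the tool pointing down it reaches from about 0.35 to 0.85 m from the base axis. Payload 8.1 kg.
Tool frame: the origin (TCP) lies between the finger pads; the fingertips stand 11 mm ahead of it and the grasp point (between the pads) lies 8 mm behind it; z points along the fingers, x is the direction in which the jaws open and shut, and the axes are right-handed (so a half turn about z gives the same grasp; the last joint's range is limited). The gripper opens to 93 mm and grips with 3 to 60 N. Pads are 15 mm wide; open, the fingers measure 128 mm over their backs; the gripper's body (75 mm by 188 mm) begins 65 mm behind the grasp point.
Start: joints at [1.204, 0.13, 1.488, -0, 1.523, -0.085], TCP at [0.167, 0.576, 0.23] pointing down, gripper open.
Joint ranges: [-2.96, 2.96], [-0.89, 2.26], [0.02, 2.5], [-1.34, 4.48], [0, 2.73], [-2.66, 2.66]. Speed limits (rad/s): [2.39, 2.39, 2.79, 3.14, 3.14, 3.14].

INTERFACE

Orientations are given as a unit quaternion [w, x, y, z].
In Python, from cell import ctrl, cams gives the robot as it stands.
- The arm moves only by the tool arm_command, never from a script. Its argument "motion" is a list of rows, each a list of 4 numbers: the shift along the tool's x, y, z in m, then the turn about the tool's z in degrees. A call has 1 to 5 rows; each row is the pose to reach, as a shift and turn from the pose commanded when the call began, along the tool's axes at that moment; what a row does not reach only later rows make up. A row lasts 1/8 s, in which the tool goes at most 62.5 mm and 10.7 degrees, less where a joint would pass 70% of its speed; a pose out of reach is approached as far as the arm can. A call with a gripper value outside its range is refused whole. "fingers" is the closure, from -1 (fully open) to 1 (shut), set as the call begins (left out, the last holds). The fingers move at their own pace and stop on an object; "newtons" is the grip in N (left out, the last holds). Time passes only in rows, so rows that repeat a pose let the fingers close. It gives the time, the measured TCP pose, the force and the opening at its end, in the units of the state.
- ctrl.read_state(): the state, without advancing time (a new reading comes with each control period).
- cams.grab_frame(name): name is "scene" or "top"; returns a dict with "img" (480x640x3 uint8, blue, green, red), "z_map" (480x640 float32, m along the optical axis (not along the pixel's ray), 0 where there is no reading), "fx", "fy", "cx", "cy" (pixels), "extrinsics" (4x4, takes a point from world to camera coordinates). Camera axes: x right, y up, looking along -z (the intrinsics and any distortion apply to the point x, -y, -z); pixel columns grow to the right and rows downward; lengths in m; the calibration is good to about 2 mm. A picture is of the moment at which its call begins.
- ctrl.hand_in(): hands the job in, once; it reports no verdict.
Trained networks look in the newest picture that a camera, given by its name, has taken for a name from the list of things; names that differ only in an ending like _2 or _b are one class to them, and where a whole thing is asked for, a point or a joint stands for the part that bears it (a point fixed in the world has none). Each returns a list of dicts, best first, with "p" (0 to 1); they miss things now and then, are a little off and sometimes report something else, mostly with a low value. They report only what shows in the picture. A call takes as long as a camera call.
- cams.search_frame(name, camera): "centre" ([x, y, z] in m, in world coordinates, good to about 4 mm: the middle of the surface that is visible of it).
- cams.masks_of(name, camera): "region" (480x640 bool, what is visible of it).
- cams.landmark_of(name, camera): "centre" ([x, y, z] in m, in world coordinates, good to about 4 mm: a listed point, or the origin of a listed thing).
The state is a dict: "clock": time; "qpos": joint angles; "qd": joint speeds; "effort": joint torques, N m; "tcp_pos": TCP position; "eef_rot": TCP orientation; "ft_force": force on the tool from outside, world axes, zero at the start; "wrist_torque": the same for the moment, N m; "grip_width": finger opening in m.
Only numpy, scipy, OpenCV 4.12 (cv2) and the standard library are available. Lean on these libraries where they do the work, as an engineer would, in place of code of your own. Each camera call takes 0.05 s, during which the arm holds its last target. There are 200 camera calls.

TASK

Grip the orange handle bar, slide the mirror carriage along under the ram until it is abreast of the white band, and lift the bar to tilt the sprung mirror until the small black camera on the carriage sees the red mark on the ram's underside reflected in the middle of the mirror. Finish while holding the bar in the fingers with the mirror steady at that angle; do not let go. Do not turn or shift the ram or its band, and leave the spray can, wrench and wooden lantern alone.

Things in the scene. Friction and masses are not known exactly. Their poses are not given: they have to be found in the camera images.
- rig: fixed rig: base plate 300 x 640 x 12 mm, two blue stands (y = +-285 mm) carrying a green hydraulic ram (100 mm diameter, 600 long, axis level at x = +20, z = 230 mm) over rails. Origin: on the table below the line on which the mirror pivot travels, mid-length. x: level, away from the robot; y: along ram and rails; z up. All reflection happens in a plane parallel to its x-z.
- bar (a point): centre of the orange round handle bar, 14 mm thick, along rig y, 82 mm free between its yoke arms, open above. 150 mm from the hinge axis: at tilt 0 it is 141 mm to rig -x of and 51 mm below the pivot, and rises on an arc about the hinge (through pivot, along rig y) as the mirror tilts. It may turn between the pads; gripped from above (fingers closing along rig x) it also moves the carriage.
- handle: the steel yoke with the orange bar, fixed to the mirror and turning with it. Origin at the hinge axis in the middle of the mirror.
- mirror (a joint): tilt of the mirror, rad, 0 (stop, at rest, mirror face level and up) to 1.0; grows as the bar is lifted, and the mirror's face then leans towards the rig's +x (its normal is (sin tilt, cos tilt) in rig x, z). A spring and the weight pull it back to 0; lifting the bar takes about 2 to 5 N.
- carriage (a joint): travel of the grey carriage along the rails, m, 0 (at the rig's -y end) to 0.31 (towards the rig's +y); about 2 N of friction; it carries the mirror, its handle and the camera.
- pivot (a point): centre of the square mirror's face (60 x 60 mm, yellow frame), on its hinge axis, 130 mm above the table; it travels with the carriage and stays put as the mirror tilts. Its axes are those of the rig. The small black camera stands on a post of the carriage beyond the ram, aimed at this point; the front of its lens is 168 mm towards rig +x of it and 110 mm above it, same y.
- marker (a point): centre of the round red paint mark, 18 mm across, on the white band (30 mm wide) round the ram, on its underside, 52.5 mm from the ram's axis, opposite the brass port. The lens sees it in the middle of the mirror when the mirror is abreast (same y) and its normal halves the angle at the pivot between the directions to lens and mark; that takes a tilt of 0.35 to 0.8 rad.
- port (a point): outer end of the fitting on top of the ram: a brass boss 26 mm across with a steel plug, on the same white band, 74 mm from the ram's axis, diametrically opposite the red mark.
- spray_mid (a point): centre of a bystander: upright white spray can with red cap, 60 mm diameter, 170 mm tall. Leave alone.
- wrench: bystander: open-ended wrench lying on the bench. Leave alone.
- lantern_mid (a point): centre of a bystander: plywood lattice lantern, 110 x 110 x 142 mm, standing. Leave alone.

How it is judged:
By the outcome, as a careful person would: the job done as asked, in the order asked, and still so for the second after the job is handed in, while the arm keeps its last pose, push and grip.
It also fails if it takes over 40 s, if anything falls off the work surface, if the arm or the gripper's body presses on something with over 40 N, if the wrist force passes 120 N, or if a joint passes its speed limit or range.

## Working session

There is one attempt and no reset: what is moved stays moved. The work goes in short steps, Python scripts to look and compute and a tool call to move; the robot and the scene stay as the last step left them, time stands still between calls to the robot, and variables do not carry over. Pictures are saved under pics/ and viewed, about 8 in all and at most 12, crops included, and the job is handed in when it is done.

Besides the shell and the picture viewer there is one more tool, called after "Request:" as a command line: name --pt "numbers of a row" for each row, then --argument value for the rest. arm_command: Moves the arm, as the interface text tells. Its arguments: {"type":"object","properties":{"motion":{"type":"array"},"fingers":{"type":"number"},"newtons":{"type":"number"}},"required":["motion"]}

```bash
mkdir -p pics; ls
cat > h.py <<'E'
import numpy as np, cv2
from cell import ctrl, cams
def lm(n,c):
    r=cams.landmark_of(n,c)
    return [(np.round(d["centre"],4).tolist(),round(d["p"],2)) for d in r[:2]]
E
python3 - <<'E'
from h import *
f={c:cams.grab_frame(c) for c in("scene","top")}
for c in f:
    cv2.imwrite(f"pics/{c}0.png",f[c]["img"]); print(c,f[c]["fx"],np.round(f[c]["extrinsics"],3).tolist())
    for n in("rig","bar","handle","pivot","marker","port","spray_mid","wrench","lantern_mid"): print(n,lm(n,c))
s=ctrl.read_state();print(s)
E
```

```text
pics
scene 442.46368496259345 [[0.564, 0.826, 0.01, -0.306], [-0.78, 0.529, 0.334, 0.289], [0.27, -0.196, 0.943, -1.348], [0.0, 0.0, 0.0, 1.0]]
rig []
bar [([0.5262, -0.1324, 0.082], 0.92)]
handle []
pivot []
marker []
port [([0.7123, 0.047, 0.2863], 0.97)]
spray_mid [([0.2884, -0.2236, 0.0831], 0.77)]
wrench [([0.4141, 0.0416, 0.0001], 0.63), ([0.3176, 0.3753, 0.071], 0.22)]
lantern_mid [([0.3174, 0.3756, 0.0692], 0.73)]
top 541.3043510871328 [[0.019, -1.0, 0.011, 0.004], [0.995, 0.02, 0.103, -0.507], [-0.103, 0.009, 0.995, -1.241], [0.0, 0.0, 0.0, 1.0]]
rig [([0.6513, 0.024, 0.0032], 0.77)]
bar [([0.5233, -0.1375, 0.0753], 0.91)]
handle []
pivot [([0.6678, -0.1137, 0.1309], 0.68)]
marker []
port [([0.7096, 0.0446, 0.2875], 0.6)]
spray_mid [([0.2932, -0.2212, 0.0877], 0.69)]
wrench [([0.4094, 0.042, 0.0], 0.94)]
lantern_mid []
{'clock': 1.0, 'qpos': array([ 1.20357433e+00,  1.30383381e-01,  1.48822075e+00,  3.36327685e-05,
        1.52297966e+00, -8.54134409e-02]), 'qd': array([ 0.00021392, -0.00015427,  0.00069274,  0.00017011,  0.00054648,
       -0.0024688 ]), 'effort': array([ 4.06694062e-04, -5.59786069e+01, -4.92050600e+01,  7.67182116e-02,
        2.29599344e-02, -6.92258300e-05]), 'tcp_pos': array([0.16683219, 0.57634447, 0.22963374]), 'eef_rot': array([-1.65902243e-05,  7.99404422e-01,  6.00793283e-01, -5.15249109e-06]), 'ft_force': array([-0.65418993, -0.22937492, -0.15832694]), 'wrist_torque': array([-0.04951933,  0.02065813, -0.08893041]), 'grip_width': 0.09284487378616658}
```

View pics/scene0.png

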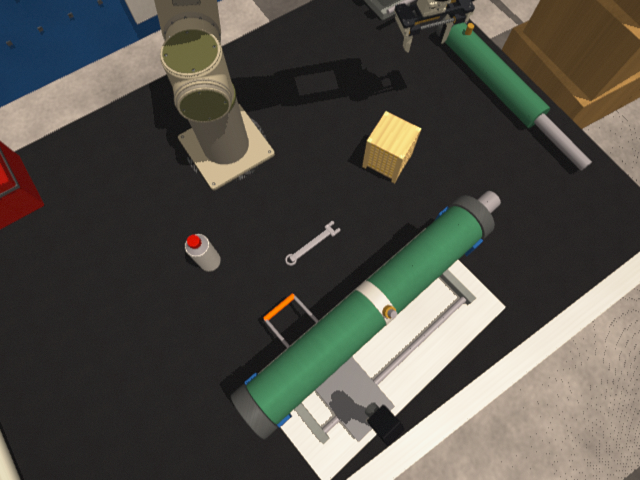

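View pics/top0.png

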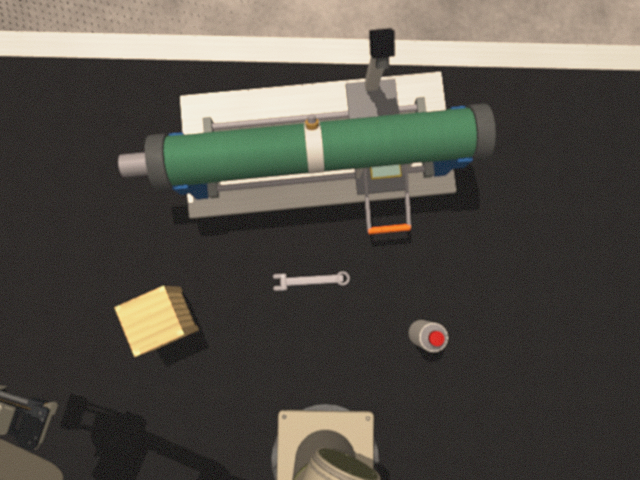

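```bash
cat >> h.py <<'E'
def cloud(f):
    v,u=np.mgrid[:480,:640]; z=f["z_map"]
    p=np.stack([(u-f["cx"])/f["fx"]*z,-(v-f["cy"])/f["fy"]*z,-z],-1)
    E=f["extrinsics"]; P=(p-E[:3,3])@E[:3,:3]
    P[z<=0]=np.nan
    return P,cv2.cvtColor(f["img"],cv2.COLOR_BGR2HSV)
def orange(f):
    P,h=cloud(f); k=(h[...,0]>5)&(h[...,0]<18)&(h[...,1]>200)&(h[...,2]>120)
    k&=(P[...,0]>.35)&(abs(P[...,1])<.4)&(P[...,0]<.67)
    return P[k]
E
cat > m.py <<'E'
from h import *
from scipy.optimize import least_squares
G=[];W=[];port=[]
for c in("scene","top"):
    f=cams.grab_frame(c); P,h=cloud(f)
    base=(P[...,0]>.5)&(P[...,0]<.9)&(abs(P[...,1])<.4)&(P[...,2]>.19)&(P[...,2]<.31)
    g=P[base&(h[...,0]>45)&(h[...,0]<85)&(h[...,1]>90)]
    def res(p,g,r,zz=True):
        d=np.array([-np.sin(p[1]),np.cos(p[1])]); n=np.array([d[1],-d[0]])
        return np.hypot(g[:,:2]@n-p[0],g[:,2]-p[2])-r
    s=least_squares(res,[.69,0.03,.23],args=(g,.05),loss="soft_l1",f_scale=.002)
    print(c,len(g),"off,yaw,z",s.x.round(4),"rms",np.sqrt(np.mean(s.fun**2)).round(4))
    off,yaw,za=s.x; d=np.array([-np.sin(yaw),np.cos(yaw)]); n=np.array([d[1],-d[0]])
    w=P[base&(h[...,1]<50)&(h[...,2]>110)]
    rr=np.hypot(w[:,:2]@n-off,w[:,2]-za); t=w[:,:2]@d; tg=g[:,:2]@d
    k=(abs(rr-.0525)<.004); k&=abs(t-.045)<.05
    print(" band",k.sum(),np.percentile(t[k],[2,50,98]).round(4)," green ends",np.percentile(tg,[0.5,99.5]).round(4))
    q=P[base]; rq=np.hypot(q[:,:2]@n-off,q[:,2]-za); tq=q[:,:2]@d; kk=(rq>.058)&(rq<.08)&(abs(tq-.05)<.04)
    b=q[kk]; ang=np.arctan2(b[:,:2]@n-off,b[:,2]-za)
    print(" boss",kk.sum(),"ang",np.percentile(ang,[5,50,95]).round(3),"t",np.percentile(tq[kk],[5,50,95]).round(4),"r",rq[kk].max().round(4))
    for r in cams.landmark_of("port",c)[:1]:
        p=np.array(r["centre"]); print(" port lm ang",np.arctan2(p[:2]@n-off,p[2]-za).round(3),"r",np.hypot(p[:2]@n-off,p[2]-za).round(4),"t",(p[:2]@d).round(4))
    o=orange(f); print(" orange",len(o),"n-off",np.percentile(o[:,:2]@n-off,[2,50,98]).round(4),"t",np.percentile(o[:,:2]@d,[1,50,99]).round(4),"z",np.percentile(o[:,2],[2,50,98]).round(4))
E
python3 m.py
```

```text
scene 12151 off,yaw,z [0.667  0.1183 0.2295] rms 0.0013
 band 16 [0.0094 0.052  0.0929]  green ends [-0.351   0.2409]Traceback (most recent call last):
  File "m.py", line 20, in <module>
    print(" boss",kk.sum(),"ang",np.percentile(ang,[5,50,95]).round(3),"t",np.percentile(tq[kk],[5,50,95]).round(4),"r",rq[kk].max().round(4))
                                 ~~~~~~~~~~~~~^^^^^^^^^^^^^^^
    return _quantile_unchecked(
        a, q, axis, out, overwrite_input, method, keepdims, weights)
    return _ureduce(a,
                    func=_quantile_ureduce_func,
    ...<5 lines>...
                    overwrite_input=overwrite_input,
                    method=method)
    r = func(a, **kwargs)
    result = _quantile(arr,
                       quantiles=q,
    ...<2 lines>...
                       out=out,
                       weights=wgt)
    slices_having_nans = np.isnan(arr[-1, ...])
                                  ~~~^^^^^^^^^
IndexError: index -1 is out of bounds for axis 0 with size 0
```

```bash
sed -i 's/t-.045)/t+.038)/; s/tq-.05)<.04/tq+.038)<.025/' m.py; python3 m.py
```

```text
scene 12161 off,yaw,z [0.6669 0.1185 0.2295] rms 0.0013
 band 513 [-0.0558 -0.0417 -0.0248]  green ends [-0.3514  0.2405]
 boss 127 ang [0.469 0.597 0.754] t [-0.0507 -0.0418 -0.0308] r 0.0766
 port lm ang 0.703 r 0.0744 t -0.0393
 orange 205 n-off [-0.1694 -0.1598 -0.1537] t [-0.2382 -0.1942 -0.1479] z [-0.0019  0.0837  0.0882]
top 10013 off,yaw,z [0.6695 0.1184 0.2292] rms 0.0017
 band 696 [-0.0638 -0.0423 -0.0086]  green ends [-0.3498  0.2388]
 boss 140 ang [0.445 0.578 0.748] t [-0.053  -0.0429 -0.0326] r 0.0764
 port lm ang 0.629 r 0.0738 t -0.0385
 orange 215 n-off [-0.1674 -0.1618 -0.1549] t [-0.2416 -0.1959 -0.1528] z [0.0259 0.0831 0.088 ]
```

```bash
cat > b.py <<'E'
from h import *
from scipy.optimize import least_squares
yaw,za,t0=.1184,.2295,-.041
d=np.array([-np.sin(yaw),np.cos(yaw)]); n=np.array([d[1],-d[0]])
for c,off in(("scene",.667),("top",.6693)):
    f=cams.grab_frame(c); P,h=cloud(f)
    x=P[...,:2]@n-off; z=P[...,2]-za; t=P[...,:2]@d-t0
    r=np.hypot(x,z)
    k=(r>.0565)&(r<.085)&(abs(t)<.025)&(z>0)
    u0,v0=[int(q.mean()) for q in np.nonzero(k)[::-1]]
    print(c,"pix",u0,v0)
    x,z,t=x[k],z[k],t[k]
    # boss: solid cylinder radius 13mm, height 74: distance to surface
    def res(p):
        a,tc=p; hgt=x*np.sin(a)+z*np.cos(a); lat=np.hypot(x*np.cos(a)-z*np.sin(a),t-tc)
        return np.where(lat>.013,lat-.013,np.minimum(.013-lat,abs(.074-hgt)))
    g=[(np.minimum(abs(res((a,tc))),.004).mean(),a,tc) for a in np.arange(.3,1,.01) for tc in np.arange(-.006,.0065,.001)]
    print(" fit",[np.round(q,4).tolist() for q in sorted(g)[:4]])
    for a in (.5,.6,.7):
        hgt=x*np.sin(a)+z*np.cos(a); m=hgt>.070
        print(" a",a,"face n",m.sum(),"ang",np.arctan2(x[m],z[m]).mean().round(3),"t",t[m].mean().round(4))
    i=cv2.resize(f["img"][v0-30:v0+30,u0-40:u0+40],None,fx=8,fy=8,interpolation=cv2.INTER_CUBIC)
    cv2.imwrite(f"pics/boss_{c}.png",i)
a,b=[cv2.imread(f"pics/boss_{c}.png") for c in("scene","top")]
cv2.imwrite("pics/boss.png",cv2.resize(np.hstack([a,b]),(800,300)))
E
python3 b.py
```

```text
scene pix 389 311
 fit [[0.0017, 0.73, 0.001], [0.0017, 0.73, 0.002], [0.0017, 0.74, 0.001], [0.0017, 0.74, 0.0]]
 a 0.5 face n 47 ang 0.647 t 0.0002
 a 0.6 face n 48 ang 0.646 t 0.0001
 a 0.7 face n 47 ang 0.647 t 0.0002
top pix 311 120
 fit [[0.0019, 0.73, -0.003], [0.0019, 0.73, -0.004], [0.0019, 0.72, -0.002], [0.0019, 0.72, -0.003]]
 a 0.5 face n 44 ang 0.631 t -0.002
 a 0.6 face n 46 ang 0.637 t -0.0021
 a 0.7 face n 45 ang 0.638 t -0.0021
```

View pics/boss.png

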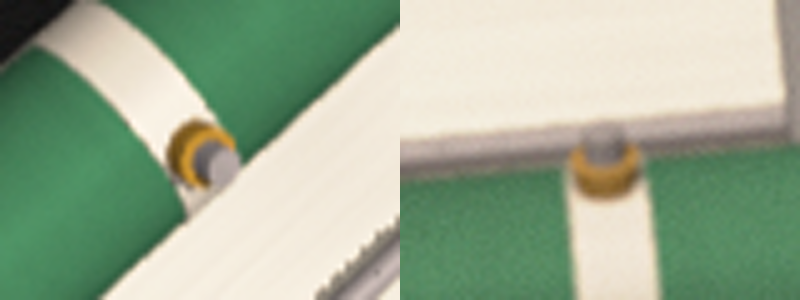

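```bash
cat > r.py <<'E'
from h import *
yaw,za=.1184,.2295
d=np.array([-np.sin(yaw),np.cos(yaw)]); n=np.array([d[1],-d[0]])
for c,off,pts in(("scene",.667,[(393.4,313.6),(393.9,313.6),(393.4,314.1)]),("top",.6693,[(311.4,116.6),(311.4,116.1),(311.4,117.6)])):
    f=cams.grab_frame(c);E=f["extrinsics"];R=E[:3,:3];C=-R.T@E[:3,3]
    for u,v in pts:
        q=R.T@np.array([(u-f["cx"])/f["fx"],-(v-f["cy"])/f["fy"],-1])
        s=np.arange(.5,2,.0001)[:,None];p=C+s*q
        x=p[:,:2]@n-off;z=p[:,2]-za;r=np.hypot(x,z)
        i=np.argmax(r<.074) if (r<.074).any() else r.argmin()
        print(c,u,v,"ang",np.arctan2(x[i],z[i]).round(3),"r",r[i].round(4),"t",(p[i,:2]@d).round(4))
a=np.arange(.6,.76,.02)
print(np.c_[a,(np.arctan2(168,110)+np.arctan2(20-52.5*np.sin(a),100-52.5*np.cos(a)))/2].round(4).tolist())
E
python3 r.py
```

```text
scene 393.4 313.6 ang 0.663 r 0.074 t -0.04
scene 393.9 313.6 ang 0.674 r 0.074 t -0.0391
scene 393.4 314.1 ang 0.675 r 0.074 t -0.0406
top 311.4 116.6 ang 0.611 r 0.074 t -0.043
top 311.4 116.1 ang 0.633 r 0.074 t -0.0431
top 311.4 117.6 ang 0.571 r 0.074 t -0.0427
[[0.6, 0.4113], [0.62, 0.4048], [0.64, 0.3987], [0.66, 0.3929], [0.68, 0.3873], [0.7, 0.3821], [0.72, 0.3771], [0.74, 0.3723], [0.76, 0.3679]]
```

Request:
arm_command --pt "-0.582 0.542 0.03 67" --pt "-0.582 0.542 0.03 67" --pt "-0.582 0.542 0.03 67" --pt "-0.582 0.542 0.03 67" --pt "-0.582 0.542 0.03 67" --fingers -0.2

```text
clock: 2.08
tcp_pos: [0.3083, 0.296, 0.218]
eef_rot: [-0.0, 0.985, 0.172, 0.001]
ft_force: [1.5, -0.4, 0.7]
grip_width: 0.0561
```

```bash
cat > go.py <<'E'
import sys
from h import *
from scipy.spatial.transform import Rotation as R
# args: rig n, t, z target of the TCP -> shift along tool axes
yaw=.1184; d=np.array([-np.sin(yaw),np.cos(yaw),0]); n=np.array([d[1],-d[0],0])
s=ctrl.read_state(); p=s["tcp_pos"]; q=s["eef_rot"]; M=R.from_quat(np.r_[q[1:],q[0]]).as_matrix()
a=[float(v) for v in sys.argv[1:4]]; T=n*a[0]+d*a[1]+np.array([0,0,a[2]])
print("clock",s["clock"],"tcp n,t,z",(p@n).round(4),(p@d).round(4),p[2].round(4),"width",s["grip_width"].round(4),"F(n,t,z)",(s["ft_force"]@n).round(2),(s["ft_force"]@d).round(2),s["ft_force"][2].round(2))
print("shift",(M.T@(T-p)).round(4),"turn deg",np.degrees(np.arctan2(M[1,0],M[0,0])-yaw).round(1),"tool z",M[:,2].round(3))
E
python3 go.py .507 -.195 .20
```

```text
Traceback (most recent call last):
  File "go.py", line 8, in <module>
    print("clock",s["clock"],"tcp n,t,z",(p@n).round(4),(p@d).round(4),p[2].round(4),"width",s["grip_width"].round(4),"F(n,t,z)",(s["ft_force"]@n).round(2),(s["ft_force"]@d).round(2),s["ft_force"][2].round(2))
                                                                                             ^^^^^^^^^^^^^^^^^^^^^
AttributeError: 'float' object has no attribute 'round'
```

```bash
sed -i 's/s\["grip_width"\].round(4)/round(s["grip_width"],4)/' go.py
python3 go.py .507 -.195 .20
```

```text
clock 2.075 tcp n,t,z 0.3411 0.2575 0.218 width 0.0561 F(n,t,z) 1.41 -0.62 0.68
shift [0.0596 0.4783 0.018 ] turn deg 13.0 tool z [ 0.001  0.001 -1.   ]
```

Request:
arm_command --pt "0.06 0.478 0.018 13.3" --pt "0.06 0.478 0.018 13.3" --pt "0.06 0.478 0.018 13.3" --pt "0.06 0.478 0.018 13.3" --pt "0.06 0.478 0.018 13.3"

```text
clock: 2.7
tcp_pos: [0.4517, 0.0181, 0.2066]
eef_rot: [-0.0, 0.998, 0.06, 0.001]
ft_force: [0.7, 1.0, 0.3]
grip_width: 0.0557
```

```bash
python3 go.py .507 -.195 .16
```

```text
clock 2.7 tcp n,t,z 0.4507 -0.0354 0.2066 width 0.0557 F(n,t,z) 0.77 0.94 0.34
shift [0.0561 0.1596 0.0467] turn deg 0.0 tool z [ 0.001  0.    -1.   ]
```

Request:
arm_command --pt "0.056 0.16 0.047 0" --pt "0.056 0.16 0.047 0" --pt "0.056 0.16 0.047 0" --pt "0.056 0.16 0.047 0" --pt "0.056 0.16 0.047 0"

```text
clock: 3.32
tcp_pos: [0.5253, -0.1318, 0.1591]
eef_rot: [-0.0, 0.998, 0.059, -0.0]
ft_force: [-0.8, 0.3, -0.1]
grip_width: 0.0559
```

```bash
python3 go.py .507 -.195 .071
python3 - <<'E'
from h import *
yaw=.1184; d=np.array([-np.sin(yaw),np.cos(yaw)]); n=np.array([d[1],-d[0]])
for c in("scene","top"):
    f=cams.grab_frame(c); o=orange(f); o=o[o[:,2]>.06]
    print(len(o), np.median(o[:,:2]@n),np.median(o[:,:2]@d), [(np.array(r[0])[:2]@n,np.array(r[0])[:2]@d,r) for r in lm("bar",c)])
    cv2.imwrite(f"pics/{c}1.png",f["img"][200:440,160:480] if c=="scene" else f["img"][60:300,240:560])
a,b=[cv2.imread(f"pics/{c}1.png") for c in("scene","top")]
cv2.imwrite("pics/app.png",cv2.resize(np.hstack([a,b]),(800,300)))
E
```

```text
clock 3.325 tcp n,t,z 0.5061 -0.1929 0.1591 width 0.0559 F(n,t,z) -0.74 0.38 -0.06
shift [0.001  0.0022 0.0881] turn deg 0.0 tool z [-0.001  0.001 -1.   ]
27 0.506892214432876 -0.23136181508687195 [(np.float64(0.5052500184989936), np.float64(-0.1954502975356309), ([0.5248, -0.1344, 0.0806], 0.52))]
0 nan nan []
  return _methods._mean(a, axis=axis, dtype=dtype,
  ret = ret.dtype.type(ret / rcount)
```

View pics/app.png

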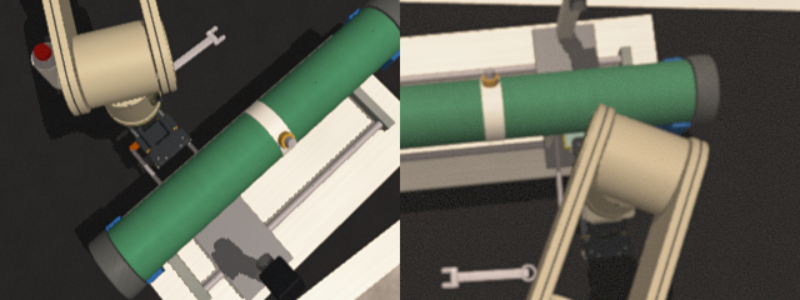

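Request:
arm_command --pt "0 0.001 0.04 0" --pt "0.001 0.002 0.07 0" --pt "0.001 0.002 0.088 0" --pt "0.001 0.002 0.088 0" --pt "0.001 0.002 0.088 0"

```text
clock: 4.15
tcp_pos: [0.5277, -0.134, 0.0727]
eef_rot: [0.0, 0.998, 0.06, 0.001]
ft_force: [-0.3, 0.7, 0.2]
grip_width: 0.0558
```

Request:
arm_command --pt "0 0 0 0" --pt "0 0 0 0" --pt "0 0 0 0" --pt "0 0 0 0" --pt "0 0 0 0" --fingers 1 --newtons 25

```text
clock: 4.78
tcp_pos: [0.5262, -0.134, 0.0709]
eef_rot: [-0.0, 0.998, 0.06, -0.001]
ft_force: [-3.1, 0.4, 0.7]
grip_width: 0.0131
```

```bash
python3 go.py .507 -.041 .071
```

```text
clock 4.775 tcp n,t,z 0.5067 -0.1952 0.0709 width 0.0131 F(n,t,z) -3.02 0.75 0.69
shift [ 0.0005 -0.1542 -0.    ] turn deg 0.1 tool z [-0.001 -0.    -1.   ]
```

Request:
arm_command --pt "-0.001 -0.02 0 0" --pt "-0.001 -0.06 0 0" --pt "-0.001 -0.1 0 0" --pt "-0.001 -0.135 0 0" --pt "-0.001 -0.154 0 0"

```text
clock: 5.4
tcp_pos: [0.5076, 0.0205, 0.0714]
eef_rot: [0.0, 0.998, 0.06, 0.001]
ft_force: [3.3, -2.1, -1.6]
grip_width: 0.0133
```

Request:
arm_command --pt "0 0 0 0" --pt "0 0 0 0"

```text
clock: 5.65
tcp_pos: [0.5079, 0.0188, 0.0714]
eef_rot: [-0.0, 0.998, 0.06, 0.0]
ft_force: [2.5, 1.7, -0.3]
grip_width: 0.0134
```

```bash
python3 go.py .507 -.041 .071
python3 - <<'E'
from h import *
yaw=.1184; d=np.array([-np.sin(yaw),np.cos(yaw)]); n=np.array([d[1],-d[0]])
for c in("scene","top"):
    f=cams.grab_frame(c)
    for m in("bar","pivot","port","handle"): print(c,m,[((np.array(r[0])[:2]@n).round(4),(np.array(r[0])[:2]@d).round(4),r) for r in lm(m,c)[:1]])
    cv2.imwrite(f"pics/{c}2.png",f["img"][160:400,200:520] if c=="scene" else f["img"][0:240,160:480])
a,b=[cv2.imread(f"pics/{c}2.png") for c in("scene","top")]
cv2.imwrite("pics/slid.png",cv2.resize(np.hstack([a,b]),(800,300)))
E
```

```text
clock 5.65 tcp n,t,z 0.5065 -0.0413 0.0714 width 0.0134 F(n,t,z) 2.71 1.43 -0.29
shift [ 0.0005 -0.0003  0.0004] turn deg 0.1 tool z [ 0.001  0.    -1.   ]
scene bar [(np.float64(0.5071), np.float64(-0.0404), ([0.5083, 0.0198, 0.0813], 0.54))]
scene pivot []
scene port [(np.float64(0.712), np.float64(-0.0418), ([0.712, 0.0426, 0.2888], 0.94))]
scene handle []
top bar []
top pivot [(np.float64(0.6503), np.float64(-0.0404), ([0.6505, 0.0367, 0.129], 0.84))]
top port [(np.float64(0.713), np.float64(-0.0383), ([0.7125, 0.0462, 0.2846], 0.89))]
top handle []
```

View pics/slid.png

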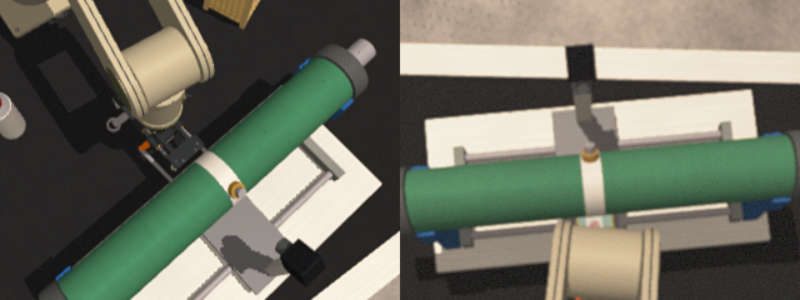

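Run:
```python
from h import *
yaw,off=.1184,.6693; d=np.array([-np.sin(yaw),np.cos(yaw)]); n=np.array([d[1],-d[0]])
f=cams.grab_frame("top");im=f["img"]
P,h=cloud(f)
s=im[160:200,295:335].astype(int); red=s[...,2]-s[...,1:2].squeeze()
k=(red>35)
v,u=np.nonzero(k); print("red px",len(u), u.mean()+295 if len(u) else None, v.mean()+160 if len(u) else None, (u.min()+295,u.max()+295,v.min()+160,v.max()+160) if len(u) else None)
E=f["extrinsics"];R=E[:3,:3];C=-R.T@E[:3,3]
for a in np.arange(.5,.9,.05):
    q=n*(off-.0525*np.sin(a))+d*(-.041); z=.26-(.2295-.0525*np.cos(a))
    c=R@np.r_[q,z]+E[:3,3]; print(round(a,2),"pred",f["cx"]+f["fx"]*c[0]/-c[2],f["cy"]-f["fy"]*c[1]/-c[2])
cv2.imwrite("pics/mir.png",cv2.resize(im[140:200,275:355],None,fx=8,fy=8,interpolation=cv2.INTER_CUBIC))
```

```text
red px 31 315.38709677419354 179.19354838709677 (np.int64(312), np.int64(319), np.int64(177), np.int64(181))
0.5 pred 314.273259452173 176.16927552322255
0.55 pred 314.37301503329684 177.2711883642448
0.6 pred 314.4698158525158 178.35221228598547
0.65 pred 314.56340146843786 179.4094036191088
0.7 pred 314.6535227942483 180.43990881224872
0.75 pred 314.73994286780834 181.4409736997713
0.8 pred 314.8224375510633 182.40995213423284
0.85 pred 314.9007961562263 183.34431394580045
```

View pics/mir.png

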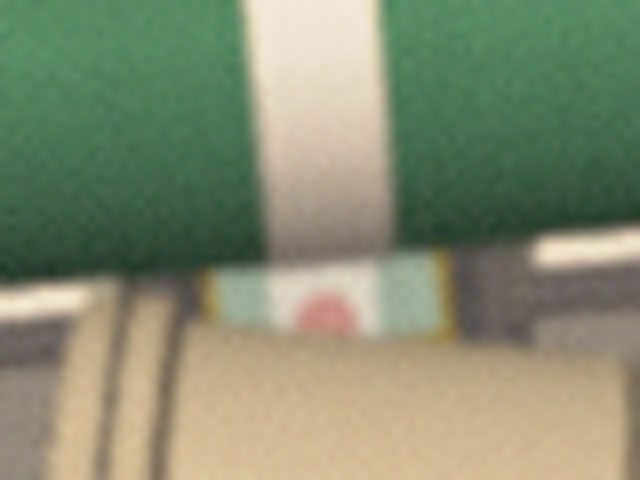

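Request:
arm_command --pt "-0.002 0 -0.008 0" --pt "-0.005 0 -0.02 0" --pt "-0.007 0 -0.033 0" --pt "-0.008 0 -0.046 0" --pt "-0.008 0 -0.057 0"

```text
clock: 6.82
tcp_pos: [0.4989, 0.0176, 0.1281]
eef_rot: [0.0, 0.998, 0.06, -0.001]
ft_force: [4.8, -1.0, -4.4]
grip_width: 0.0131
```

Request:
arm_command --pt "0 0 0 0" --pt "0 0 0 0" --pt "0 0 0 0"

```text
clock: 7.2
tcp_pos: [0.4989, 0.0179, 0.1275]
eef_rot: [-0.0, 0.998, 0.06, -0.001]
ft_force: [-0.6, -1.5, -2.8]
grip_width: 0.0136
```

```bash
python3 go.py .4977 -.041 .129
python3 - <<'E'
from h import *
yaw=.1184; d=np.array([-np.sin(yaw),np.cos(yaw)]); n=np.array([d[1],-d[0]])
for c in("scene","top"):
    f=cams.grab_frame(c); o=orange(f); o=o[(o[:,2]>.1)&(o[:,2]<.17)]
    print(c,len(o),np.median(o[:,:2]@n,axis=0).round(4) if len(o) else "",np.percentile(o[:,2],[50,90]).round(4) if len(o) else "")
    for m in("bar","pivot","port"): print(c,m,[((np.array(r[0])[:2]@n).round(4),(np.array(r[0])[:2]@d).round(4),r) for r in lm(m,c)[:1]])
    cv2.imwrite(f"pics/{c}3.png",f["img"][180:360,240:480] if c=="scene" else f["img"][60:240,200:440])
a,b=[cv2.imread(f"pics/{c}3.png") for c in("scene","top")]
cv2.imwrite("pics/lift.png",cv2.resize(np.hstack([a,b]),(800,300),interpolation=cv2.INTER_CUBIC))
E
```

```text
clock 7.2 tcp n,t,z 0.4975 -0.0412 0.1275 width 0.0136 F(n,t,z) -0.8 -1.42 -2.77
shift [ 0.0002 -0.0002 -0.0015] turn deg 0.1 tool z [-0.002 -0.    -1.   ]
scene 43 0.4989 [0.1412 0.1431]
scene bar [(np.float64(0.4984), np.float64(-0.0382), ([0.4994, 0.0209, 0.1362], 0.68))]
scene pivot [(np.float64(0.3564), np.float64(0.3345), ([0.3144, 0.3743, 0.07], 0.19))]
scene port [(np.float64(0.7153), np.float64(-0.0399), ([0.715, 0.0449, 0.2875], 0.65))]
top 1 0.4933 [0.1366 0.1366]
top bar []
top pivot [(np.float64(0.6507), np.float64(-0.0395), ([0.6508, 0.0376, 0.1312], 0.97))]
top port []
```

View pics/lift.png

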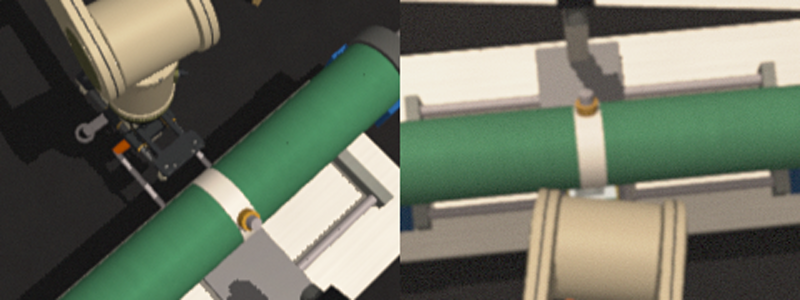

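Request:
arm_command --pt "0 0 -0.001 0" --pt "0 0 -0.0013 0" --pt "0 0 -0.0013 0" --pt "0 0 -0.0013 0" --pt "0 0 -0.0013 0"

```text
clock: 8.22
tcp_pos: [0.499, 0.0179, 0.1293]
eef_rot: [-0.0, 0.998, 0.06, -0.001]
ft_force: [-5.0, -2.3, -3.4]
grip_width: 0.0129
```

Request:
arm_command --pt "0 0 0 0" --pt "0 0 0 0" --pt "0 0 0 0"

```text
clock: 8.6
tcp_pos: [0.499, 0.0179, 0.1293]
eef_rot: [-0.0, 0.998, 0.06, -0.001]
ft_force: [-5.3, -2.2, -3.2]
grip_width: 0.0133
```

```bash
python3 go.py .4977 -.041 .129
python3 - <<'E'
from h import *
yaw=.1184; d=np.array([-np.sin(yaw),np.cos(yaw)]); n=np.array([d[1],-d[0]])
f=cams.grab_frame("scene"); o=orange(f); o=o[(o[:,2]>.1)&(o[:,2]<.17)]
print(len(o),np.median(o[:,:2]@n).round(4),np.percentile(o[:,2],[50,90]).round(4),np.abs(ctrl.read_state()["qd"]).max())
for r in cams.landmark_of("bar","scene")[:1]: print(r)
E
```

```text
clock 8.6 tcp n,t,z 0.4976 -0.0411 0.1293 width 0.0133 F(n,t,z) -5.54 -1.59 -3.25
shift [ 0.0001 -0.0001  0.0003] turn deg 0.1 tool z [-0.001  0.    -1.   ]
43 0.4989 [0.1429 0.1455] 0.0009286808427442729
{'centre': [0.4971, 0.0204, 0.1403], 'p': 0.75}
```

```bash
python3 -c "
from cell import ctrl
print(ctrl.hand_in())"
```

```text
the job is handed in; nothing more can be done
None
```

I gripped the bar from above, slid the carriage about 154 mm until it was abreast of the white band, and lifted the bar. I then handed the job in with the bar still held, at about 8.7 s on the robot's clock.

- **Abreast of the band:** after the slide, the bar and pivot read −40 mm along the ram, against −38 to −43 mm for the band and port. Seen from the top camera before the lift, the mark's reflection sat within about 1 mm of the mirror's middle sideways.
- **Target tilt:** different readings put the port 0.57 to 0.73 rad round from the top of the ram. I took about 0.66, which the mark's reflection in the level mirror supported (0.65 to 0.67). That calls for a tilt of about 0.394 rad; the full spread would be about 0.375 to 0.42.
- **Final tilt:** the arm's reading puts the bar at 137.3 mm, a tilt of about 0.396 rad. Depth readings of the bar agree within about 1.5 mm, which is 0.01 rad. The network's own bar estimate was higher at 140 mm (about 0.41 rad), within its 4 mm accuracy.
- **Holding:** the arm was still, the fingers were 13 mm apart on the 14 mm bar at a commanded 25 N grip, and the wrist force was about 7 N.
- **Not checked:** there is no picture from the carriage camera, so I worked out the final alignment from geometry and did not see it directly.
- **Other objects:** the arm stayed clear of the ram, spray can, wrench and lantern by plan, and the pictures and forces showed no contact. I did not re-measure where they stand.

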